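Seat the camera lens in the inspection V-block and hold it down

TASK

Lift the lid off the black lens box by its knob and set it down flat in the middle of the blue mat, then take the lens barrel out and lay it in the V-block, centred along its length, with the front glass facing the microscope. Press it down gently with about 10 N so that it bears evenly on both faces of the V, and finish while still holding it pressed there: do not let go or draw back afterwards. Do not drop the lens, bump the microscope or disturb the other things on the bench.

Things in the scene. Friction and masses are not known exactly. Their poses are not given: they have to be found in the camera images.
- lens_box: Black open box, 158 (x) x 144 (y) x 72 mm high, walls 4 mm, fixed, left or right of the fixture. Origin: centre of its underside, z up. Foam fills it to 25 mm above the bench, with a slot 100 (x) x 28 (y) mm in its middle; the lens lies in the slot along the box's x, its axis 42 mm above the bench.
- lid: Loose frosted clear lid on the box's rim, 166 (x) x 152 (y) mm sheet 4 mm thick, about 150 g. Origin: centre of the underside of the sheet (72 mm above the bench when closed), z up through the knob. A lip 6 mm deep under the sheet drops loosely into the box (about 3 mm play): lift it straight up. On the mat it stands on the lip, origin 8 mm above the bench.
- lid_knob: Black round knob of the lid, part of it; same origin and axes as the lid. Head 26 mm diameter, from 12 to 28 mm above the lid's origin, on a thinner stem (14 mm).
- mat: Blue flat bench mat, 200 (x) x 180 (y) x 2 mm thick, fixed. Origin: centre of its underside. The lid goes here.
- lens: Camera lens barrel, black metal cylinder 44 mm diameter, 76 mm long, plus a brass mount 31 mm diameter, 8 mm long at the rear; 130 to 250 g. Origin: on the axis at the middle of the 76 mm barrel. x is the barrel's axis and points out of the front glass (blue; a gold ring lies near this end). It may be rolled about x, which does not matter.
- lens_front (a point): Centre of the barrel's front face (glass), on the axis, 38 mm in +x from the lens origin.
- lens_rear (a point): Centre of the barrel's rear face (where the brass mount begins), on the axis, 38 mm in -x from the lens origin.
- fixture: Inspection fixture, fixed: aluminium base plate 270 x 90 x 10 mm (x -55 to 215) with a steel V-block and microscope. Origin: on the bench under the middle of the V-block; x along the groove towards the microscope, z up. Block 60 (x) x 70 (y) mm, top at 55 mm; 90 degree V, 36 mm wide at the top: the seated barrel stands proud, axis 13 mm above the block, crest 90 mm above the bench.
- seat (a point): Where the lens origin lies when seated: 68 mm above the bench, above the middle of the V-block; axes as the fixture's (x along the groove to the microscope).
- vface_left: The face of the V on the fixture's +y side, sloping at 45 degrees; origin and axes as the fixture's.
- vface_right: The face of the V on the fixture's -y side; origin and axes as the fixture's.
- microscope: Horizontal black digital microscope, 33 mm diameter, at the height of the seated lens axis, on a steel post at its left; origin and axes as the fixture's. It reaches from x = 85 mm (front of its objective) to 195 mm; the post's top, at x = 165, y = 30 mm, is 108 mm above the bench. Not to be bumped.
- wheel: Bystander: black robot wheel lying flat, 50 mm diameter, 18 mm thick (hub 22 mm). Origin: centre of its underside.
- motor: Bystander: steel gear motor standing upright, 37 mm diameter, 63 mm high. Origin: centre of its underside.
- tumbler: Bystander: glass tumbler, 74 mm diameter, 95 mm high. Origin: centre of its underside.
- carton: Bystander: small brown carton, 90 x 70 x 50 mm. Origin: centre of its underside.
- channel: Bystander: perforated aluminium U-channel, 144 (x) x 48 x 48 mm. Origin: centre of its underside.
- screwdriver: Bystander: green screwdriver lying along its x. Origin: on its underside.

How it is judged:
On the way, in this order (a step that is already met when the one before it is completed fails the run):
1. the lid is lifted clear of the box by its knob (height (world z) of lid above 0.095 m and contact force between the fingers and lid_knob above 1 N), for 0.2 s.
2. the lid lies flat on the mat, let go (horizontal distance between lid and mat below 0.04 m and height (world z) of lid below 0.012 m and angle between lid's own z axis and vertical below 0.08 rad and contact force between lid and mat above 0.3 N and contact force between the fingers and lid below 0.1 N and linear speed of lid below 0.02 m/s), for 0.2 s.
3. the lens is lifted out of the box, held by the fingers alone (height (world z) of lens above 0.095 m and contact force between the fingers and lens above 1 N and contact force between lens and lens_box below 0.1 N), for 0.2 s.
At the end, for the whole second after the job is handed in: Fingers press the lens with over 3 N; each V face carries 3 to 30 N; both barrel ends within 2.5 mm of the seated axis, within 10 mm of centred lengthwise, glass towards the microscope. Lid flat on the mat, centre within 40 mm of the mat's, let go. All at rest (all of step 2 and contact force between lens and vface_left between 3 and 30 N and contact force between lens and vface_right between 3 and 30 N and contact force between the fingers and lens above 3 N and y of lens_front in the frame of seat between -0.0025 and 0.0025 m and z of lens_front in the frame of seat between -0.0025 and 0.0025 m and y of lens_rear in the frame of seat between -0.0025 and 0.0025 m and z of lens_rear in the frame of seat between -0.0025 and 0.0025 m and x of lens_front in the frame of seat between 0.028 and 0.048 m and angle between the x axis of lens and the x axis of fixture, either way round below 0.06 rad and linear speed of lens below 0.02 m/s); the arm keeps its last pose, push and grip.
It fails at once if a bystander is moved by more than 20 mm (distance of any of wheel, motor, tumbler, carton, channel, screwdriver from where it was at the start of the episode above 0.02 m).
It fails at once if the microscope is bumped (more than 8 N) (contact force between microscope and anything else above 8 N).
It fails at once if the lens is rammed into the V (more than 50 N on a face) (contact force between lens and vface_left above 50 N or contact force between lens and vface_right above 50 N).
It fails at once if the lens is dropped: it falls free faster than 0.5 m/s (about 13 mm) (contact force between the fingers and lens below 0.05 N and linear speed of lens above 0.5 m/s).
It also fails if it takes over 66 s, if anything falls off the work surface, if the arm or the gripper's body presses on something with over 40 N, if the wrist force passes 120 N, or if a joint passes its speed limit or range.

ROBOT

A 6-joint arm with a two-finger parallel gripper is mounted at the origin on the work surface. World frame = base frame: x ahead of the robot, y to its left, z up, the work surface at z = 0. Lengths are in m, angles in rad, forces in N, time in s.
With the tool pointing down it reaches from about 0.375 to 0.975 m from the base axis. Payload 3.8 kg.
Tool frame: the origin (TCP) lies where the fingers leave the gripper's body, on its centre line; the fingertips stand 73 mm ahead of it and the grasp point (between the pads) lies 54 mm ahead of it; z points along the fingers, y is the line along which they close (so a half turn about z gives the same grasp; the last joint's range is limited). The gripper opens to 85 mm and grips with 20 to 120 N. Pads are 22 mm wide; open, the fingers measure 114 mm over their backs; the gripper's body (76 mm by 85 mm) begins 54 mm behind the grasp point. The pads swing forward as they close: fully open they stand 13 mm farther back than shut.
Start: joints at [-1.144, 0.264, 1.604, -0, 1.274, -0.037], TCP at [0.302, -0.604, 0.304] pointing down, gripper open.
Joint ranges: [-2.63, 2.63], [-0.94, 2.18], [0.31, 2.57], [-1.31, 4.45], [0, 2.66], [-2.55, 2.55]. Speed limits (rad/s): [2.57, 2.57, 3.14, 3.14, 3.14, 3.14].

INTERFACE

Orientations are given as a rotation vector (axis times angle).
In Python, from workcell import read_state, viewer, bot gives the robot as it stands.
- The arm moves only by the tool jog_arm, never from a script. Its argument "increments" is a list that holds one entry, the list of rows, each a list of 7 numbers: the shift along the tool's x, y, z in units of 30 mm (1.0 is 30 mm), then the turn, a rotation vector about the tool's x, y, z in units of 6 degrees (1.0 is 6 degrees), then the opening, from -1 (shut) to 1 (fully open). A call has exactly 5 rows; each row shifts and turns the commanded pose from where the row before left it, along the tool's axes as they then stand; what a row does not reach is not made up. A row lasts 1/12 s, in which the tool goes at most 41.7 mm and 7.16 degrees, less where a joint would pass 70% of its speed; a pose out of reach is approached as far as the arm can. A call is refused whole if a number of a shift passes 1 or a number of a turn 1, either way. A call with a gripper value outside its range is refused whole. The fingers move at their own pace and stop on an object; "force" is the grip in N (left out, the last holds). Time passes only in rows, so rows that do not move let the fingers close, or fill a call up. It gives the time, the measured TCP pose, the force, the opening and the grip force at its end, in the units of the state.
- read_state(): the state, without advancing time (a new reading comes with each control period).
- viewer.read_camera(name): name is "scene" or "top" or "wrist"; returns (picture, depth): 480x640x3 uint8, blue, green, red; 480x640 float32, m along the optical axis (not along the pixel's ray), 0 where there is no reading.
- viewer.camera_params(name): a dict with "fx", "fy", "cx", "cy" (pixels), "R" (3x3) and "t" (3): a world point X has camera coordinates R X + t; the wrist camera has in their place "hand_eye" (4x4, takes a point from camera to tool coordinates, whose origin is the TCP and whose axes are the flange's). Camera axes: x right, y down, z forward; pixel columns grow to the right and rows downward; lengths in m; the calibration is good to about 2 mm. The wrist camera is an equidistant fisheye: a pixel r from the principal point sees the ray r / f radians off the axis. A picture is of the moment at which its call begins: read the wrist's pose just before it. camera_params takes no time and is no camera call.
- bot.finish_job(): hands the job in; it is judged then, once.
The state is a dict: "time": time; "q": joint angles; "joint_vel": joint speeds; "joint_torque": joint torques, N m; "tool_pos": TCP position; "tcp_rot": TCP orientation; "wrist_force": force on the tool from outside, world axes, zero at the start; "torque": the same for the moment, N m; "width": opening from 0.0 (shut) to 1.0 (fully open); "grip_force": force on a finger pad.
Only numpy, scipy, OpenCV 4.12 (cv2) and the standard library are available. Lean on these libraries where they do the work, as an engineer would, in place of code of your own. Each camera call takes 0.05 s, during which the arm holds its last target. There are 200 camera calls.

## Working session

There is one attempt and no reset: what is moved stays moved. The work goes in short steps, Python scripts to look and compute and a tool call to move; the robot and the scene stay as the last step left them, time stands still between calls to the robot, and variables do not carry over. Pictures are saved under pics/ and viewed, at most 10 in all, crops included, and the job is handed in when it is done.

Besides the shell and the picture viewer there is one more tool, called after "Emit:" as name([rows], argument=value, ...), one row to a line, values as JSON. jog_arm: Moves the arm, as the interface text tells. Its arguments: {"type":"object","properties":{"increments":{"type":"array","items":{"type":"array","items":{"type":"array","items":{"type":"number"}}}},"force":{"type":"number"}},"required":["increments"]}

```bash
ls; mkdir -p pics; cat > h.py <<'E'
import numpy as np, cv2
from scipy.spatial.transform import Rotation as Ro
from workcell import read_state, viewer, bot
def world(name,u,v,d):
    p=viewer.camera_params(name); R=np.array(p['R']);t=np.array(p['t'])
    c=np.array([(u-p['cx'])/p['fx']*d,(v-p['cy'])/p['fy']*d,d]); return R.T@(c-t)
def rayz(name,u,v,z):
    p=viewer.camera_params(name); R=np.array(p['R']);t=np.array(p['t'])
    o=-R.T@t; r=R.T@np.array([(u-p['cx'])/p['fx'],(v-p['cy'])/p['fy'],1]); return o+r*(z-o[2])/r[2]
def proj(name,X):
    p=viewer.camera_params(name); c=np.array(p['R'])@X+np.array(p['t']); return c[0]/c[2]*p['fx']+p['cx'],c[1]/c[2]*p['fy']+p['cy']
E
python3 - <<'E'
from h import *
s=read_state();print(s)
for n in ['scene','top']:
    im,d=viewer.read_camera(n);cv2.imwrite(f'pics/{n}0.png',im);np.save(f'{n}0.npy',d);print(n,viewer.camera_params(n))
print(viewer.camera_params('wrist'))
E
```

```text
pics
{'time': 0.0, 'q': array([-1.14390263e+00,  2.64779950e-01,  1.60539303e+00,  3.00667476e-06,
        1.27370411e+00, -3.68745105e-02]), 'joint_vel': array([-6.52940948e-05,  7.16414952e-04, -1.06849394e-03,  8.11913021e-04,
        3.98264370e-05,  1.42072689e-03]), 'joint_torque': array([-2.71282719e-03, -5.15113592e+01, -3.67312503e+01, -3.02959470e-04,
        1.29491184e-02,  9.79857816e-06]), 'tool_pos': array([ 0.30171737, -0.60316917,  0.30253351]), 'tcp_rot': array([-3.05532689e+00, -7.21457915e-01,  6.90421826e-04]), 'wrist_force': array([-0.63352095,  0.67316251,  0.52856091]), 'torque': array([0.02956079, 0.00556029, 0.00140705]), 'grip_force': 0.0, 'width': 1.0044914366299216}
scene {'fx': 553.3190165310476, 'fy': 553.3190165310476, 'cx': 322.6636220130136, 'cy': 241.48386406766633, 'R': array([[ 0.70396984,  0.71017265,  0.00901473],
       [ 0.45548102, -0.44169118, -0.77294628],
       [-0.54494358,  0.54823691, -0.63440743]]), 't': array([-0.39698677, -0.2144121 ,  1.44859959])}
top {'fx': 511.9045937710975, 'fy': 511.9045937710975, 'cx': 320.05077566895505, 'cy': 244.94507397964028, 'R': array([[ 0.02134082, -0.99963036, -0.01684399],
       [-0.98926005, -0.01867668, -0.14496804],
       [ 0.14459986,  0.01975682, -0.98929295]]), 't': array([-0.00431083,  0.56191494,  1.05641359])}
{'fx': 371.64829954431775, 'fy': 371.64829954431775, 'cx': 320.11412264975576, 'cy': 237.7537354926904, 'hand_eye': array([[ 7.60687730e-04, -9.52727821e-01, -3.03824160e-01,
         7.80916676e-02],
       [ 9.99999707e-01,  7.52199350e-04,  1.44972866e-04,
         9.82661470e-05],
       [ 9.04166531e-05, -3.03824181e-01,  9.52728114e-01,
        -7.03575467e-02],
       [ 0.00000000e+00,  0.00000000e+00,  0.00000000e+00,
         1.00000000e+00]])}
```

View pics/top0.png

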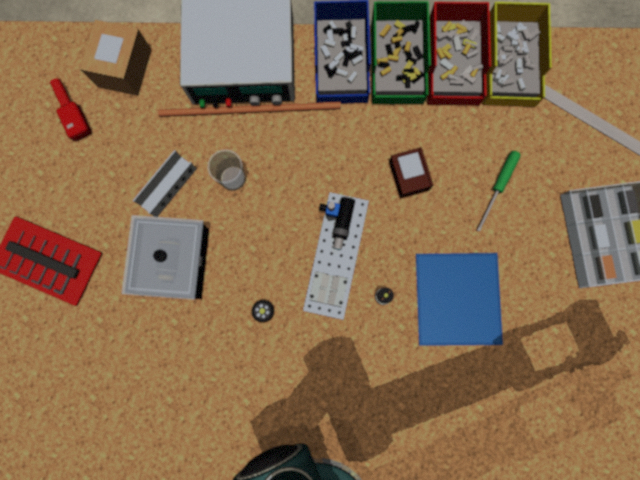

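View pics/scene0.png

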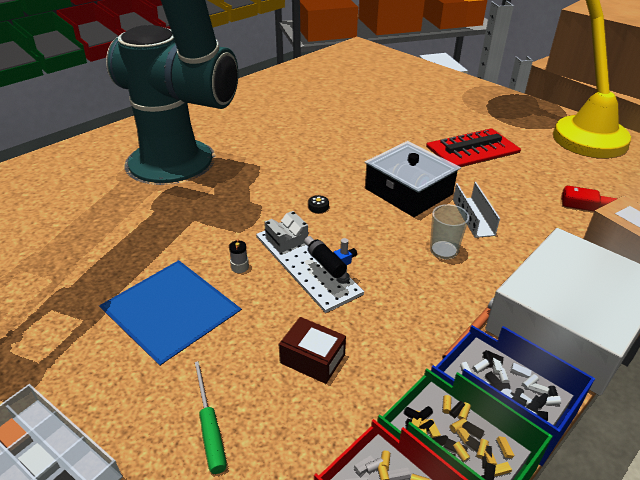

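```bash
python3 - <<'E'
from h import *
im=cv2.imread('pics/top0.png')
a=im[205:310,110:225];b=im[185:325,295:385]
A=cv2.resize(a,None,fx=4,fy=4,interpolation=cv2.INTER_CUBIC);B=cv2.resize(b,None,fx=4,fy=4,interpolation=cv2.INTER_CUBIC)
c=np.zeros((560,820-20,3),np.uint8);c[:420,:440]=A[:420,:440];c[:,440:800]=B;cv2.imwrite('pics/crop1.png',c)
d=np.load('top0.npy')
for n,u,v in [('knob',160,256),('lid',140,240),('mat',459,299),('Vtop',312,288),('mat',430,270)]:
    print(n,world('top',u,v,d[v,u]).round(4))
hsv=cv2.cvtColor(im,cv2.COLOR_BGR2HSV);m=cv2.inRange(hsv,(100,150,80),(125,255,255));m[:240]=0;m[:,:400]=0
r=cv2.minAreaRect(cv2.findNonZero(m));print(r);print([rayz('top',*p,.002).round(4) for p in cv2.boxPoints(r)],rayz('top',*r[0],.002))
E
```

```text
knob [0.5244 0.3304 0.1002]
lid [0.56   0.3825 0.0768]
mat [ 0.4543 -0.297   0.003 ]
Vtop [0.4686 0.0216 0.054 ]
mat [ 0.5164 -0.2347  0.0032]
((458.5477294921875, 298.9798889160156), (89.54113006591797, 81.8886947631836), 88.8982925415039)
[array([ 0.5492, -0.2061,  0.002 ]), array([ 0.5561, -0.3858,  0.002 ]), array([ 0.3622, -0.3839,  0.002 ]), array([ 0.355 , -0.2087,  0.002 ])] [ 0.45441745 -0.29623038  0.002     ]
```

View pics/crop1.png

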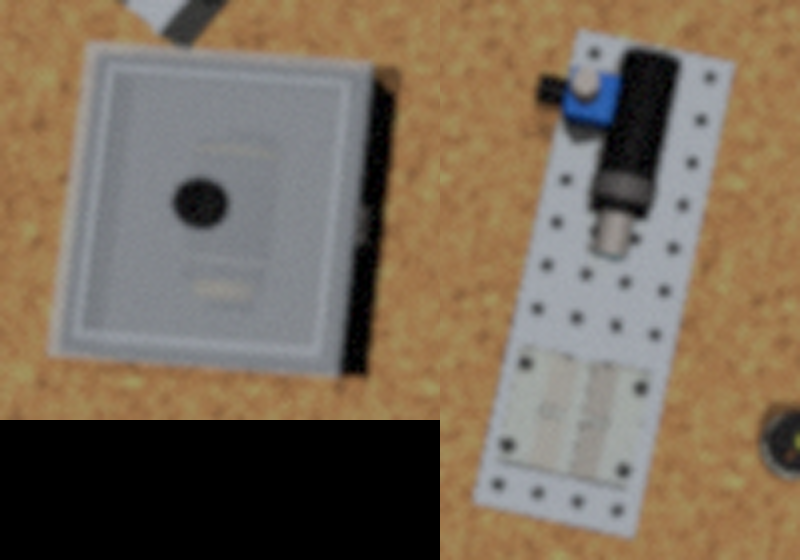

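```bash
python3 - <<'E'
from h import *
a=lambda x,y:(x/4+110-.4,y/4+205-.4)
b=lambda x,y:((x-440)/4+295-.4,y/4+185-.4)
def show(n,P,z):
    W=np.array([rayz('top',*p,z) for p in P])
    print(n,W.mean(0).round(4),'sides',[round(float(np.linalg.norm(W[i]-W[i-1])),4) for i in range(len(W))],'yaws',[round(float(np.degrees(np.arctan2(*(W[i]-W[i-1])[1::-1]))),1) for i in range(len(W))]);return W
show('lid',[a(90,43),a(372,63),a(342,376),a(50,353)],.076)
print('knob',rayz('top',*a(201,203),.1))
W=show('plate',[b(580,30),b(735,65),b(635,537),b(473,500)],.01)
print('Fdir',(W[0]+W[1]-W[2]-W[3]))
x=(W[0]+W[1]-W[2]-W[3]);x/=np.linalg.norm(x); print('origin',(W[2]+W[3])/2+x*.055, np.degrees(np.arctan2(x[1],x[0])))
show('block',[b(522,345),b(652,368),b(628,487),b(500,462)],.055)
d=np.load('top0.npy')
# block top points by depth
im=[];
for v in range(260,320):
  for u in range(295,350):
    if d[v,u]>0:
      w=world('top',u,v,d[v,u])
      if .045<w[2]<.065: im.append(w[:2])
im=np.array(im,np.float32);r=cv2.minAreaRect(im);print('blk depth',r,len(im))
s=read_state();print(Ro.from_rotvec(s['tcp_rot']).as_matrix().round(3))
E
```

```text
lid [0.5266 0.3323 0.076 ] sides [0.1631, 0.1498, 0.1637, 0.1519] yaws [-3.0, -93.1, 177.7, 86.7]
knob [0.52574601 0.33082891 0.1       ]
plate [ 0.5461 -0.0283  0.01  ] sides [0.2674, 0.0887, 0.2666, 0.0897] yaws [-11.4, -102.1, 168.8, 78.5]
Fdir [ 0.52360493 -0.10489227  0.        ]
origin [ 0.46915875 -0.01292746  0.01      ] -11.3279537738438
block [ 0.4684 -0.0128  0.055 ] sides [0.0622, 0.0692, 0.0632, 0.0678] yaws [-9.3, -98.9, 169.4, 80.2]Traceback (most recent call last):
  File "<stdin>", line 19, in <module>
  File "h.py", line 5, in world
    p=viewer.camera_params(name); R=np.array(p['R']);t=np.array(p['t'])
ValueError: time passes only in moves, steps and waits
```

The top view shows the lid with its knob at (160,256) and the mat centred at (459,299). The V-block is at (327,290), with the microscope on its +x side. In the lens seen through the lid, the gold ring sits at the +x end and the brass mount at the -x end. Sizes match what's given (lid 164x151 mm, plate 267x89 mm), so I'm moving over to the box.

Emit:
jog_arm([
  [[0.82,-0.98,0,0,0,0,1],[0.82,-0.98,0,0,0,0,1],[0.82,-0.98,0,0,0,0,1],[0.82,-0.98,0,0,0,0,1],[0.82,-0.98,0,0,0,0,1]],
])

```text
time: 0.52
tool_pos: [0.346, -0.4153, 0.3031]
tcp_rot: [-3.057, -0.721, 0.001]
wrist_force: [0.7, 0.0, -0.0]
width: 1.006
grip_force: 0.0
```

Emit:
jog_arm([
  [[0.82,-0.98,0,0,0,0,1],[0.82,-0.98,0,0,0,0,1],[0.82,-0.98,0,0,0,0,1],[0.82,-0.98,0,0,0,0,1],[0.82,-0.98,0,0,0,0,1]],
])

```text
time: 0.93
tool_pos: [0.3901, -0.2288, 0.3035]
tcp_rot: [-3.057, -0.721, 0.0]
wrist_force: [0.3, 1.2, -0.5]
width: 1.0
grip_force: 0.0
```

Emit:
jog_arm([
  [[0.82,-0.98,0,0,0,0,1],[0.82,-0.98,0,0,0,0,1],[0.82,-0.98,0,0,0,0,1],[0.82,-0.98,0,0,0,0,1],[0.82,-0.98,0,0,0,0,1]],
])

```text
time: 1.35
tool_pos: [0.4343, -0.0423, 0.3037]
tcp_rot: [3.058, 0.722, 0.0]
wrist_force: [1.2, -0.3, -0.3]
width: 0.999
grip_force: 0.0
```

Emit:
jog_arm([
  [[0.82,-0.98,0,0,0,0,1],[0.82,-0.98,0,0,0,0,1],[0.82,-0.98,0,0,0,0,1],[0.82,-0.98,0,0,0,0,1],[0.82,-0.98,0,0,0,0,1]],
])

```text
time: 1.77
tool_pos: [0.4786, 0.1443, 0.3036]
tcp_rot: [3.057, 0.723, -0.001]
wrist_force: [0.2, 0.1, 0.5]
width: 0.997
grip_force: 0.0
```

Emit:
jog_arm([
  [[0.82,-0.98,0,0,0,0,1],[0.82,-0.98,0,0,0,0,1],[0.82,-0.98,0,0,0,0,1],[0.82,-0.98,0,0,0,0,1],[0.82,-0.98,0,0,0,0,1]],
])

```text
time: 2.18
tool_pos: [0.5229, 0.3307, 0.3032]
tcp_rot: [3.057, 0.723, -0.001]
wrist_force: [0.7, 0.3, 0.9]
width: 1.002
grip_force: 0.0
```

Emit:
jog_arm([
  [[0,0,0,0,0,-1,1],[0,0,0,0,0,-1,1],[0,0,0,0,0,-1,1],[0,0,0,0,0,-1,1],[0,0,0,0,0,-1,1]],
])

```text
time: 2.6
tool_pos: [0.5228, 0.3289, 0.303]
tcp_rot: [2.762, 1.497, -0.002]
wrist_force: [0.8, 1.0, 0.1]
width: 1.0
grip_force: 0.0
```

Emit:
jog_arm([
  [[0,0,0,0,0,-1,1],[0,0,0,0,0,-1,1],[0,0,0,0,0,-1,1],[0,0,0,0,0,-1,1],[0,0,0,0,0,-1,1]],
])

```text
time: 3.02
tool_pos: [0.5229, 0.3286, 0.3032]
tcp_rot: [-2.281, -2.16, 0.002]
wrist_force: [0.5, -0.4, -0.8]
width: 0.997
grip_force: 0.0
```

Emit:
jog_arm([
  [[0,0,0,0,0,-1,1],[0,0,0,0,0,-1,1],[0,0,0,0,0,-1,1],[0,0,0,0,0,-1,1],[0,0,0,0,0,-1,1]],
])

```text
time: 3.43
tool_pos: [0.5229, 0.3286, 0.3032]
tcp_rot: [-1.644, -2.676, 0.002]
wrist_force: [0.6, 0.7, -0.4]
width: 0.999
grip_force: 0.0
```

Emit:
jog_arm([
  [[0,0,0,0,0,-1,1],[0,0,0,0,0,-1,1],[0,0,0,0,0,-1,1],[0,0,0,0,0,-1,1],[0,0,0,0,0,-1,1]],
])

```text
time: 3.85
tool_pos: [0.5229, 0.3286, 0.3031]
tcp_rot: [-0.895, -3.01, 0.001]
wrist_force: [0.2, 0.6, 0.9]
width: 0.999
grip_force: 0.0
```

Emit:
jog_arm([
  [[0,0,0,0,0,-1,1],[0,0,0,0,0,-1,1],[0,0,0,0,0,-1,1],[0,0,0,0,0,-1,1],[0,0,0,0,0,-1,1]],
])

```text
time: 4.27
tool_pos: [0.5229, 0.3286, 0.3032]
tcp_rot: [-0.086, -3.139, 0.001]
wrist_force: [-0.2, -0.2, 0.7]
width: 0.996
grip_force: 0.0
```

```bash
cat >> h.py <<'E'
def wrist(save):
    s=read_state();im,d=viewer.read_camera('wrist');cv2.imwrite(save,im);np.savez('w.npz',d=d,p=s['tool_pos'],r=s['tcp_rot'])
    print(s['tool_pos'].round(4),s['tcp_rot'].round(4));return im
def wray(u,v,z):
    w=np.load('w.npz');p=viewer.camera_params('wrist');a=np.array([u-p['cx'],v-p['cy']])/p['fx'];th=np.hypot(*a)
    c=np.array([*(a*np.sin(th)/max(th,1e-9)),np.cos(th)]);H=np.array(p['hand_eye']);R=Ro.from_rotvec(w['r']).as_matrix()
    o=w['p']+R@H[:3,3];r=R@H[:3,:3]@c;return o+r*(z-o[2])/r[2]
E
python3 -c "
from h import *
wrist('pics/w1.png');print(Ro.from_rotvec(read_state()['tcp_rot']).as_matrix().round(4))"
```

```text
[0.5229 0.3286 0.3032] [-8.5700e-02 -3.1394e+00  1.0000e-03]
[[-9.987e-01  5.010e-02 -1.000e-03]
 [ 5.010e-02  9.987e-01 -6.000e-04]
 [ 1.000e-03 -6.000e-04 -1.000e+00]]
```

View pics/w1.png

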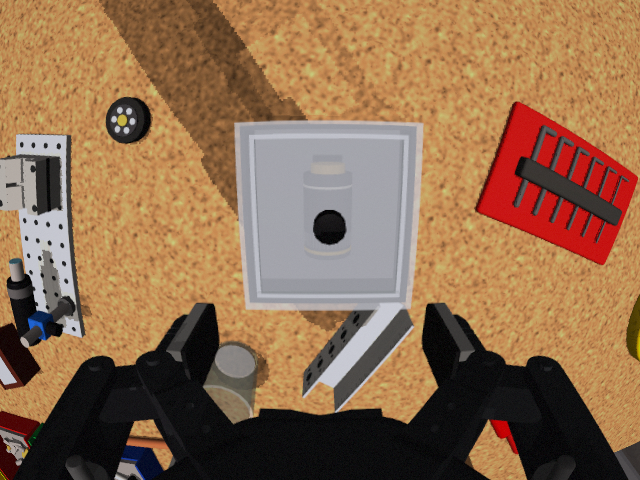

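The wrist view shows the knob at (329,227). Through the lid, the lens has its brass mount at (327,165), the -x end, and its gold ring near (327,250), so the glass faces +x.

```bash
python3 -c "
from h import *
print('knob',wray(329,227,.1));print('brass end',wray(327,156,.042),'front',wray(327,256,.055),'edges',wray(304,215,.042),wray(352,215,.042))
P=[wray(*p,.076) for p in [(236,123),(422,123),(411,308),(246,308)]];print(np.mean(P,0),[np.linalg.norm(P[i]-P[i-1]) for i in range(4)],[p.round(3) for p in P])
print('vblk',wray(38,183,.055))"
```

```text
knob [0.52417328 0.33536306 0.1       ]
brass end [0.47507914 0.3372998  0.042     ] front [0.56458826 0.33266084 0.055     ] edges [0.52814918 0.3134602  0.042     ] [0.53048586 0.35762277 0.042     ]
[0.52608045 0.3361675  0.076     ] [np.float64(0.16426363444909095), np.float64(0.14965759929468675), np.float64(0.1655013883945903), np.float64(0.15226243097129605)] [array([0.44 , 0.266, 0.076]), array([0.447, 0.415, 0.076]), array([0.613, 0.408, 0.076]), array([0.604, 0.256, 0.076])]
vblk [0.46896006 0.02848789 0.055     ]
```

Emit:
jog_arm([
  [[-0.06,0.18,0.9,0,0,0,1],[0,0,1,0,0,0,1],[0,0,1,0,0,0,1],[0,0,1,0,0,0,1],[0,0,0.7,0,0,0,1]],
], force=40)

```text
time: 4.73
tool_pos: [0.5237, 0.3332, 0.1624]
tcp_rot: [-0.098, -3.137, 0.003]
wrist_force: [-1.1, 0.6, 0.2]
width: 1.001
grip_force: 0.0
```

Emit:
jog_arm([
  [[0,0,0.4,0,0,0,1],[0,0,0,0,0,0,-1],[0,0,0,0,0,0,-1],[0,0,0,0,0,0,-1],[0,0,0,0,0,0,-1]],
])

```text
time: 5.15
tool_pos: [0.5267, 0.3349, 0.1563]
tcp_rot: [0.094, 3.137, 0.003]
wrist_force: [-0.1, -0.1, 0.4]
width: 0.45
grip_force: 0.0
```

Emit:
jog_arm([
  [[0,0,0,0,0,0,-1],[0,0,0,0,0,0,-1],[0,0,0,0,0,0,-1],[0,0,0,0,0,0,-1],[0,0,0,0,0,0,-1]],
])

```text
time: 5.57
tool_pos: [0.5266, 0.3348, 0.1562]
tcp_rot: [0.094, 3.137, 0.003]
wrist_force: [-0.6, -0.9, 5.8]
width: 0.288
grip_force: 39.4
```

Emit:
jog_arm([
  [[0,0,-0.2,0,0,0,-1],[0,0,-0.4,0,0,0,-1],[0,0,-0.5,0,0,0,-1],[0,0,-0.6,0,0,0,-1],[0,0,-0.6,0,0,0,-1]],
])

```text
time: 5.98
tool_pos: [0.5248, 0.3338, 0.2236]
tcp_rot: [-0.094, -3.139, 0.001]
wrist_force: [0.7, -1.1, -1.6]
width: 0.286
grip_force: 39.4
```

Emit:
jog_arm([
  [[0,0,-0.8,0,0,0,-1],[0,0,-0.8,0,0,0,-1],[0,0,-0.8,0,0,0,-1],[0,0,-0.6,0,0,0,-1],[0,0,-0.2,0,0,0,-1]],
])

```text
time: 6.4
tool_pos: [0.5264, 0.3347, 0.3237]
tcp_rot: [0.094, 3.135, 0.005]
wrist_force: [0.9, 0.8, -0.5]
width: 0.283
grip_force: 39.4
```

```bash
python3 -c "
from h import *
wrist('pics/w2.png');a,_=viewer.read_camera('scene');cv2.imwrite('pics/s2.png',np.hstack([cv2.resize(a[100:280,200:520],(400,225)),cv2.resize(cv2.imread('pics/w2.png'),(300,225))]))"
```

```text
[0.5264 0.3347 0.3237] [0.0938 3.1348 0.0052]
```

View pics/s2.png

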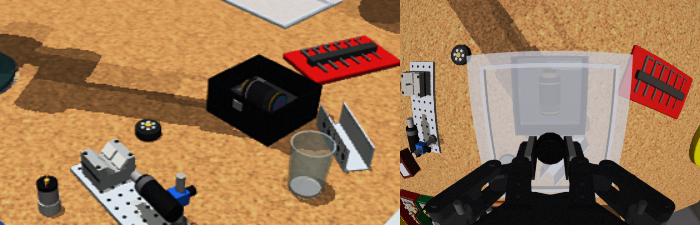

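Emit:
jog_arm([
  [[0.04,-0.4,0,0,0,0,-1],[0.04,-0.8,0,0,0,0,-1],[0.04,-0.9,0,0,0,0,-1],[0.04,-0.9,0,0,0,0,-1],[0.04,-0.9,0,0,0,0,-1]],
])

```text
time: 6.92
tool_pos: [0.5106, 0.2155, 0.316]
tcp_rot: [-0.093, -3.136, 0.004]
wrist_force: [0.8, -0.4, -1.9]
width: 0.282
grip_force: 39.5
```

Emit:
jog_arm([
  [[0.05,-0.9,0,0,0,0,-1],[0.05,-0.9,0,0,0,0,-1],[0.05,-0.9,0,0,0,0,-1],[0.05,-0.9,0,0,0,0,-1],[0.05,-0.9,0,0,0,0,-1]],
])

```text
time: 7.33
tool_pos: [0.4947, 0.0813, 0.3163]
tcp_rot: [-0.094, -3.136, 0.002]
wrist_force: [0.0, 0.4, -1.6]
width: 0.286
grip_force: 39.5
```

Emit:
jog_arm([
  [[0.05,-0.9,0,0,0,0,-1],[0.05,-0.9,0,0,0,0,-1],[0.05,-0.9,0,0,0,0,-1],[0.05,-0.9,0,0,0,0,-1],[0.05,-0.9,0,0,0,0,-1]],
])

```text
time: 7.75
tool_pos: [0.479, -0.0526, 0.3164]
tcp_rot: [-0.094, -3.136, -0.0]
wrist_force: [0.7, -0.1, -0.4]
width: 0.285
grip_force: 39.5
```

Emit:
jog_arm([
  [[0.05,-0.9,0,0,0,0,-1],[0.05,-0.9,0,0,0,0,-1],[0.05,-0.9,0,0,0,0,-1],[0.05,-0.9,0,0,0,0,-1],[0.05,-0.9,0,0,0,0,-1]],
])

```text
time: 8.17
tool_pos: [0.4634, -0.1864, 0.3163]
tcp_rot: [-0.094, -3.136, -0.002]
wrist_force: [-0.0, 0.6, -2.4]
width: 0.284
grip_force: 39.5
```

Emit:
jog_arm([
  [[0.05,-0.9,0,0,0,0,-1],[0.05,-0.8,0,0,0,0,-1],[0.05,-0.6,0,0,0,0,-1],[0.05,-0.3,0,0,0,0,-1],[0,0,0,0,0,0,-1]],
])

```text
time: 8.58
tool_pos: [0.4533, -0.264, 0.3168]
tcp_rot: [-0.098, -3.137, -0.002]
wrist_force: [0.2, -0.3, -1.9]
width: 0.286
grip_force: 39.5
```

Emit:
jog_arm([
  [[0,0,0.6,0,0,0,-1],[0,0,1,0,0,0,-1],[0,0,1,0,0,0,-1],[0,0,1,0,0,0,-1],[0,0,0.6,0,0,0,-1]],
])

```text
time: 9.0
tool_pos: [0.4528, -0.2602, 0.1887]
tcp_rot: [-0.093, -3.135, -0.006]
wrist_force: [-0.1, 0.2, -2.3]
width: 0.287
grip_force: 39.5
```

Emit:
jog_arm([
  [[0,0,0.6,0,0,0,-1],[0,0,0.6,0,0,0,-1],[0,0,0.5,0,0,0,-1],[0,0,0.2,0,0,0,-1],[0,0,0,0,0,0,-1]],
])

```text
time: 9.42
tool_pos: [0.4533, -0.2608, 0.1335]
tcp_rot: [-0.093, -3.136, -0.005]
wrist_force: [-0.2, -0.1, -1.3]
width: 0.277
grip_force: 39.5
```

```bash
python3 -c "
from h import *
print(read_state());a,_=viewer.read_camera('top');b,_=viewer.read_camera('scene');cv2.imwrite('pics/s3.png',np.hstack([cv2.resize(a[220:370,380:540],(400,375)),cv2.resize(b[180:330,90:250],(400,375))]))"
```

```text
{'time': 9.4167, 'q': array([-5.69845100e-01,  1.53422946e-01,  2.07953674e+00,  3.75901261e-04,
        9.14152026e-01, -2.08188395e+00]), 'joint_vel': array([-3.71763002e-03, -2.65597388e-02, -3.76510629e-02, -3.28910956e-03,
        1.80517281e-02,  8.86818783e-05]), 'joint_torque': array([-3.96608084e-02, -3.95974660e+01, -3.13293850e+01,  1.34319955e-03,
       -2.40221908e-01,  2.96817074e-03]), 'tool_pos': array([ 0.45333662, -0.26080519,  0.13347239]), 'tcp_rot': array([-0.09250918, -3.13564502, -0.00485376]), 'wrist_force': array([-0.1919777 , -0.0644587 , -1.34454819]), 'torque': array([0.00012068, 0.04881943, 0.03813295]), 'grip_force': 39.528899788856506, 'width': 0.2773138931045543}
```

View pics/s3.png

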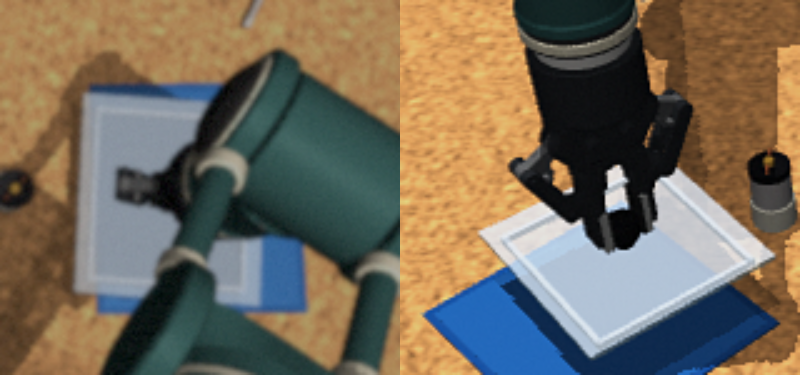

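Emit:
jog_arm([
  [[0,-0.4,0,0,0,0,-1],[0,-0.4,0,0,0,0,-1],[0,-0.3,0,0,0,0,-1],[0,-0.1,0,0,0,0,-1],[0,0,0,0,0,0,-1]],
])

```text
time: 9.93
tool_pos: [0.4531, -0.3005, 0.1366]
tcp_rot: [0.097, 3.139, -0.001]
wrist_force: [-0.3, 0.5, -1.4]
width: 0.282
grip_force: 39.6
```

Emit:
jog_arm([
  [[0,0,0.4,0,0,0,-1],[0,0,0.4,0,0,0,-1],[0,0,0.2,0,0,0,-1],[0,0,0,0,0,0,-1],[0,0,0,0,0,0,-1]],
])

```text
time: 10.35
tool_pos: [0.452, -0.2978, 0.1043]
tcp_rot: [-0.093, -3.138, -0.003]
wrist_force: [0.4, -0.8, -1.9]
width: 0.286
grip_force: 39.6
```

Emit:
jog_arm([
  [[0,0,0.1,0,0,0,-1],[0,0,0.1,0,0,0,-1],[0,0,0,0,0,0,-1],[0,0,0,0,0,0,-1],[0,0,0,0,0,0,-1]],
])

```text
time: 10.77
tool_pos: [0.453, -0.2988, 0.1001]
tcp_rot: [0.094, 3.14, -0.0]
wrist_force: [-0.3, -0.3, -1.0]
width: 0.286
grip_force: 39.6
```

Emit:
jog_arm([
  [[0,0,0.1,0,0,0,-1],[0,0,0.05,0,0,0,-1],[0,0,0,0,0,0,-1],[0,0,0,0,0,0,-1],[0,0,0,0,0,0,-1]],
])

```text
time: 11.18
tool_pos: [0.4528, -0.2988, 0.0954]
tcp_rot: [-0.094, -3.14, -0.0]
wrist_force: [0.4, -0.2, -1.6]
width: 0.282
grip_force: 39.6
```

Emit:
jog_arm([
  [[0,0,0.05,0,0,0,-1],[0,0,0.05,0,0,0,-1],[0,0,0,0,0,0,-1],[0,0,0,0,0,0,-1],[0,0,0,0,0,0,-1]],
])

```text
time: 11.6
tool_pos: [0.4528, -0.2987, 0.0923]
tcp_rot: [-0.094, -3.14, -0.0]
wrist_force: [-0.2, -0.2, -2.3]
width: 0.284
grip_force: 39.5
```

Emit:
jog_arm([
  [[0,0,0.05,0,0,0,-1],[0,0,0.03,0,0,0,-1],[0,0,0,0,0,0,-1],[0,0,0,0,0,0,-1],[0,0,0,0,0,0,-1]],
])

```text
time: 12.02
tool_pos: [0.453, -0.2988, 0.0922]
tcp_rot: [-0.094, -3.14, -0.0]
wrist_force: [-5.1, 3.8, 14.8]
width: 0.287
grip_force: 41.0
```

Emit:
jog_arm([
  [[0,0,0.05,0,0,0,-1],[0,0,0,0,0,0,-1],[0,0,0,0,0,0,-1],[0,0,0,0,0,0,-1],[0,0,0,0,0,0,-1]],
])

```text
time: 12.43
tool_pos: [0.453, -0.2988, 0.0921]
tcp_rot: [-0.094, -3.139, -0.001]
wrist_force: [-9.9, 6.3, 25.8]
width: 0.28
grip_force: 41.9
```

Emit:
jog_arm([
  [[0,0,-0.1,0,0,0,-1],[0,0,0,0,0,0,-0.2],[0,0,0,0,0,0,0.2],[0,0,0,0,0,0,0.6],[0,0,0,0,0,0,1]],
])

```text
time: 12.85
tool_pos: [0.4527, -0.2986, 0.091]
tcp_rot: [-0.094, -3.14, -0.001]
wrist_force: [0.2, 0.5, 1.1]
width: 0.814
grip_force: 0.0
```

Emit:
jog_arm([
  [[0,0,0,0,0,0,1],[0,0,-0.4,0,0,0,1],[0,0,-0.8,0,0,0,1],[0,0,-1,0,0,0,1],[0,0,-1,0,0,0,1]],
])

```text
time: 13.27
tool_pos: [0.4523, -0.2983, 0.1883]
tcp_rot: [-0.094, -3.138, -0.002]
wrist_force: [0.5, -0.3, 0.1]
width: 1.003
grip_force: 0.0
```

Emit:
jog_arm([
  [[0,0,-1,0,0,0,1],[0,0.5,-1,0,0,0,1],[0,1,-1,0,0,0,1],[0,1,0,0,0,0,1],[0,1,0,0,0,0,1]],
])

```text
time: 13.68
tool_pos: [0.4604, -0.1944, 0.2811]
tcp_rot: [0.096, 3.134, -0.004]
wrist_force: [-0.4, -0.2, -0.3]
width: 1.001
grip_force: 0.0
```

```bash
python3 -c "
from h import *
print(read_state()['tool_pos'],read_state()['tcp_rot']);a,d=viewer.read_camera('top');b,_=viewer.read_camera('scene');cv2.imwrite('pics/s4.png',np.vstack([np.hstack([cv2.resize(a[220:370,380:540],(400,375)),cv2.resize(b[180:330,90:250],(400,375))]),cv2.resize(a[205:310,110:270],(343,225)).repeat(1,axis=1) if 0 else np.hstack([cv2.resize(a[205:310,110:225],(246,225)),np.zeros((225,554,3),np.uint8)])]))"
```

```text
[ 0.46039919 -0.19437827  0.28105632] [ 0.09592236  3.13387379 -0.0041587 ]
```

View pics/s4.png

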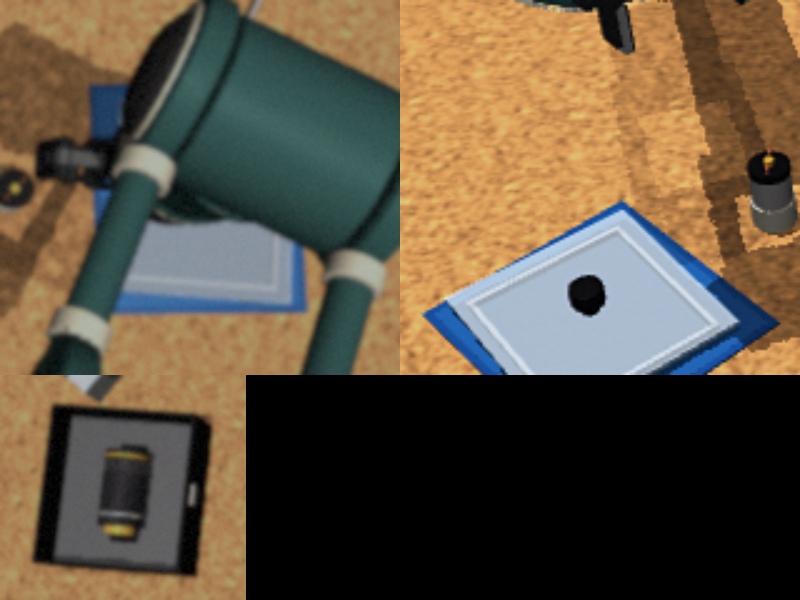

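The lid is lying flat on the mat, roughly centred and let go, and the lens is exposed in the foam. Moving back over the box.

Emit:
jog_arm([
  [[-0.05,0.9,0,0,0,0,1],[-0.05,0.9,0,0,0,0,1],[-0.05,0.9,0,0,0,0,1],[-0.05,0.9,0,0,0,0,1],[-0.05,0.9,0,0,0,0,1]],
])

```text
time: 14.2
tool_pos: [0.4746, -0.0595, 0.2773]
tcp_rot: [0.095, 3.14, -0.001]
wrist_force: [0.7, 0.7, 0.5]
width: 0.998
grip_force: 0.0
```

Emit:
jog_arm([
  [[-0.05,0.9,0,0,0,0,1],[-0.05,0.9,0,0,0,0,1],[-0.05,0.9,0,0,0,0,1],[-0.05,0.9,0,0,0,0,1],[-0.05,0.9,0,0,0,0,1]],
])

```text
time: 14.62
tool_pos: [0.4903, 0.0749, 0.2773]
tcp_rot: [0.094, 3.14, -0.001]
wrist_force: [-0.0, -0.1, -0.0]
width: 1.0
grip_force: 0.0
```

Emit:
jog_arm([
  [[-0.05,0.9,0,0,0,0,1],[-0.05,0.9,0,0,0,0,1],[-0.05,0.9,0,0,0,0,1],[-0.05,0.9,0,0,0,0,1],[-0.05,0.9,0,0,0,0,1]],
])

```text
time: 15.03
tool_pos: [0.506, 0.2093, 0.2772]
tcp_rot: [0.094, 3.14, -0.001]
wrist_force: [0.9, -0.7, -0.6]
width: 0.995
grip_force: 0.0
```

Emit:
jog_arm([
  [[-0.07,0.9,0,0,0,0,1],[-0.07,0.9,0,0,0,0,1],[-0.07,0.9,0,0,0,0,1],[-0.07,0.9,0,0,0,0,1],[-0.07,0.5,0,0,0,0,1]],
])

```text
time: 15.45
tool_pos: [0.5241, 0.3327, 0.2771]
tcp_rot: [0.092, 3.14, 0.001]
wrist_force: [0.3, 0.0, 0.1]
width: 1.001
grip_force: 0.0
```

Emit:
jog_arm([
  [[0,0,0,0,0,0,1],[0,0,0,0,0,0,1],[0,0,0,0,0,0,0.6],[0,0,0,0,0,0,0.6],[0,0,0,0,0,0,0.6]],
])

```text
time: 15.87
tool_pos: [0.5236, 0.3293, 0.277]
tcp_rot: [-0.096, -3.14, 0.001]
wrist_force: [0.3, -0.1, -0.4]
width: 0.801
grip_force: 0.0
```

```bash
python3 -c "
from h import *
im=wrist('pics/w5.png');print(read_state()['width']);cv2.imwrite('pics/w5c.png',cv2.resize(im[80:320,200:460],None,fx=2.5,fy=2.5,interpolation=cv2.INTER_CUBIC))
T,_=viewer.read_camera('top');cv2.imwrite('pics/top5.png',T)"
```

```text
[0.5236 0.3293 0.277 ] [-9.6000e-02 -3.1399e+00  7.0000e-04]
0.8026895771846215
```

View pics/w5c.png

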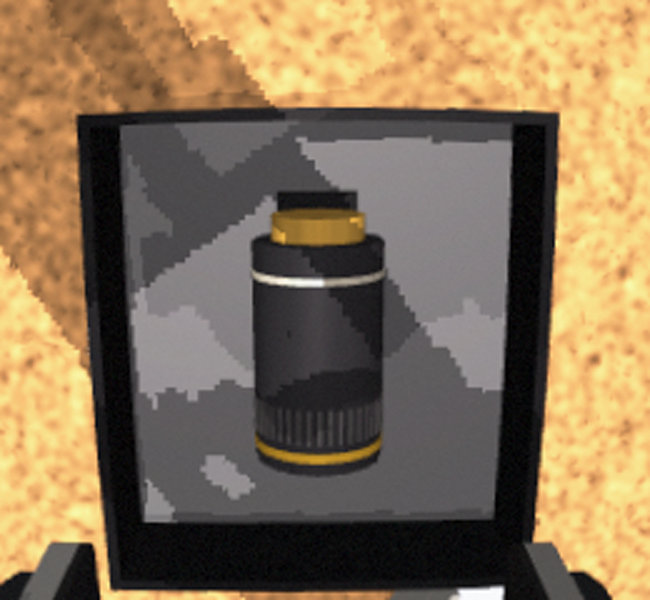

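```bash
python3 -c "
from h import *
c=lambda x,y:(x/2.5+200-.3,y/2.5+80-.3)
P={n:wray(*c(*p),z) for n,p,z in [('rl',(252,242),.042),('rr',(385,242),.042),('fl',(257,458),.042),('fr',(382,458),.042),('fcrest',(320,473),.064),('brass end',(318,210),.0575)]}
for k in P: print(k,P[k].round(4))
r=(P['rl']+P['rr'])/2;f=(P['fl']+P['fr'])/2;d=f-r;print(r,f,np.degrees(np.arctan2(d[1],d[0])),np.linalg.norm(d),(r+f)/2)
I=[wray(*c(*p),.072).round(4) for p in [(78,115),(558,115),(527,588),(112,588)]];print(I,np.mean(I,0))
"
```

```text
rl [0.4894 0.3152 0.042 ]
rr [0.492  0.3592 0.042 ]
fl [0.5658 0.3112 0.042 ]
fr [0.5686 0.3554 0.042 ]
fcrest [0.5638 0.3332 0.064 ]
brass end [0.4784 0.3374 0.0575]
[0.49070364 0.33717728 0.042     ] [0.56719907 0.33330418 0.042     ] -2.898512724836092 0.07659341525100696 [0.52895135 0.33524073 0.042     ]
[array([0.4426, 0.2678, 0.072 ]), array([0.4507, 0.4108, 0.072 ]), array([0.6086, 0.4026, 0.072 ]), array([0.5995, 0.2597, 0.072 ])] [0.52535  0.335225 0.072   ]
```

Emit:
jog_arm([
  [[-0.07,0.2,0.8,0,0,-0.1,0.6],[0,0,1,0,0,0,0.6],[0,0,1,0,0,0,0.6],[0,0,1,0,0,0,0.6],[0,0,0.8,0,0,0,0.6]],
])

```text
time: 16.38
tool_pos: [0.5253, 0.3355, 0.1369]
tcp_rot: [-0.078, -3.139, 0.001]
wrist_force: [0.2, -0.1, -0.3]
width: 0.796
grip_force: 0.0
```

Emit:
jog_arm([
  [[0,0,0,0,0,0,0.6],[0,0,0,0,0,0,0.6],[0,0,0,0,0,0,0.6],[0,0,0,0,0,0,0.6],[0,0,0,0,0,0,0.6]],
])

```text
time: 16.8
tool_pos: [0.5275, 0.3373, 0.1417]
tcp_rot: [0.078, 3.137, 0.004]
wrist_force: [0.6, 0.2, 0.2]
width: 0.803
grip_force: 0.0
```

Emit:
jog_arm([
  [[0.05,-0.07,0.3,0,0,0,0.6],[0,0,0.4,0,0,0,0.6],[0,0,0.4,0,0,0,0.6],[0,0,0.2,0,0,0,0.6],[0,0,0,0,0,0,0.6]],
])

```text
time: 17.22
tool_pos: [0.5225, 0.3333, 0.0966]
tcp_rot: [-0.077, -3.136, 0.005]
wrist_force: [-0.8, 0.1, 0.4]
width: 0.799
grip_force: 0.0
```

Emit:
jog_arm([
  [[0,0,0,0,0,0,0.6],[0,0,0,0,0,0,0.6],[0,0,0,0,0,0,0.6],[0,0,0,0,0,0,0.6],[0,0,0,0,0,0,0.6]],
])

```text
time: 17.63
tool_pos: [0.5248, 0.3347, 0.1006]
tcp_rot: [0.077, 3.14, 0.001]
wrist_force: [-0.1, -0.7, 0.2]
width: 0.802
grip_force: 0.0
```

Emit:
jog_arm([
  [[0,0,-0.1,0,0,0,0.6],[0,0,0,0,0,0,0.3],[0,0,0,0,0,0,-0.1],[0,0,0,0,0,0,-1],[0,0,0,0,0,0,-1]],
], force=60)

```text
time: 18.05
tool_pos: [0.5249, 0.3349, 0.1038]
tcp_rot: [0.077, 3.14, 0.001]
wrist_force: [-1.4, 0.4, 4.7]
width: 0.494
grip_force: 60.5
```

Emit:
jog_arm([
  [[0,0,0,0,0,0,-1],[0,0,0,0,0,0,-1],[0,0,0,0,0,0,-1],[0,0,0,0,0,0,-1],[0,0,0,0,0,0,-1]],
])

```text
time: 18.47
tool_pos: [0.5249, 0.3348, 0.1038]
tcp_rot: [0.078, 3.14, 0.001]
wrist_force: [-0.3, -0.5, 5.6]
width: 0.496
grip_force: 60.6
```

Emit:
jog_arm([
  [[0,0,-0.2,0,0,0,-1],[0,0,-0.4,0,0,0,-1],[0,0,-0.6,0,0,0,-1],[0,0,-0.8,0,0,0,-1],[0,0,-0.8,0,0,0,-1]],
])

```text
time: 18.88
tool_pos: [0.5234, 0.3337, 0.1868]
tcp_rot: [-0.077, -3.138, 0.003]
wrist_force: [0.5, 1.0, -1.5]
width: 0.496
grip_force: 61.1
```

Emit:
jog_arm([
  [[0,0,-0.8,0,0,0,-1],[0,0,-0.4,0,0,0,-1],[0,0,-0.2,0,0,0,-1],[0,0,0,0,0,0,-1],[0,0,0,0,0,0,-1]],
])

```text
time: 19.3
tool_pos: [0.5239, 0.3341, 0.228]
tcp_rot: [-0.077, -3.139, 0.001]
wrist_force: [-0.1, 0.2, -2.1]
width: 0.493
grip_force: 61.1
```

```bash
python3 -c "
from h import *
s=read_state();R=Ro.from_rotvec(s['tcp_rot']).as_matrix();x=R[:,0];print(s['tool_pos'],s['wrist_force'],s['torque'],s['width'],R.round(4),np.degrees(np.arctan2(x[1],x[0])))
print(R.T@(np.array([.469,-.013,s['tool_pos'][2]])-s['tool_pos'])/.03)"
```

```text
[0.52390403 0.33411945 0.22801009] [-0.06241089  0.2056088  -2.07974394] [0.01036456 0.02354832 0.02159171] 0.49262888935784543 [[-9.988e-01  4.930e-02 -1.300e-03]
 [ 4.930e-02  9.988e-01 -8.000e-04]
 [ 1.200e-03 -8.000e-04 -1.000e+00]] 177.17380300349566
[ 1.25739996e+00 -1.16468073e+01  1.11200585e-02]
```

Emit:
jog_arm([
  [[0.08,-0.4,0,0,0,0,-1],[0.08,-0.7,0,0,0,0,-1],[0.08,-0.85,0,0,0,0,-1],[0.08,-0.85,0,0,0,0,-1],[0.08,-0.85,0,0,0,0,-1]],
])

```text
time: 19.72
tool_pos: [0.5053, 0.2237, 0.2266]
tcp_rot: [-0.076, -3.137, 0.003]
wrist_force: [-0.1, -0.3, -2.2]
width: 0.494
grip_force: 61.2
```

Emit:
jog_arm([
  [[0.09,-0.85,0,0,0,0,-1],[0.09,-0.85,0,0,0,0,-1],[0.09,-0.85,0,0,0,0,-1],[0.09,-0.85,0,0,0,0,-1],[0.09,-0.85,0,0,0,0,-1]],
])

```text
time: 20.13
tool_pos: [0.4853, 0.0971, 0.2269]
tcp_rot: [-0.077, -3.137, 0.002]
wrist_force: [-0.0, -0.5, -2.7]
width: 0.495
grip_force: 61.2
```

Emit:
jog_arm([
  [[0.1,-0.85,0,0,0,0,-1],[0.1,-0.85,0,0,0,0,-1],[0.1,-0.85,0,0,0,0,-1],[0.1,-0.8,0,0,0,0,-1],[0,-0.4,0,0,0,0,-1]],
])

```text
time: 20.55
tool_pos: [0.4672, -0.0153, 0.2268]
tcp_rot: [-0.08, -3.136, 0.002]
wrist_force: [-0.3, 0.3, -1.8]
width: 0.492
grip_force: 61.2
```

Emit:
jog_arm([
  [[0,0,0,0,0,0.7,-1],[0,0,0,0,0,0.7,-1],[0,0,0,0,0,0,-1],[0,0,0,0,0,0,-1],[0,0,0,0,0,0,-1]],
])

```text
time: 20.97
tool_pos: [0.4689, -0.0128, 0.2279]
tcp_rot: [-0.304, -3.125, 0.0]
wrist_force: [0.2, -0.3, -1.2]
width: 0.491
grip_force: 61.3
```

```bash
python3 -c "
from h import *
im=wrist('pics/w6.png');cv2.imwrite('pics/w6c.png',cv2.resize(im[40:480,120:520],None,fx=1.36,fy=1.36,interpolation=cv2.INTER_CUBIC))
s=read_state();R=Ro.from_rotvec(s['tcp_rot']).as_matrix();print(np.degrees(np.arctan2(R[1,0],R[0,0])),R[:,2])"
```

```text
[ 0.4689 -0.0128  0.2279] [-3.0430e-01 -3.1249e+00  2.0000e-04]
168.872246330552 [-1.46656938e-03  6.13063637e-05 -9.99998923e-01]
```

View pics/w6c.png

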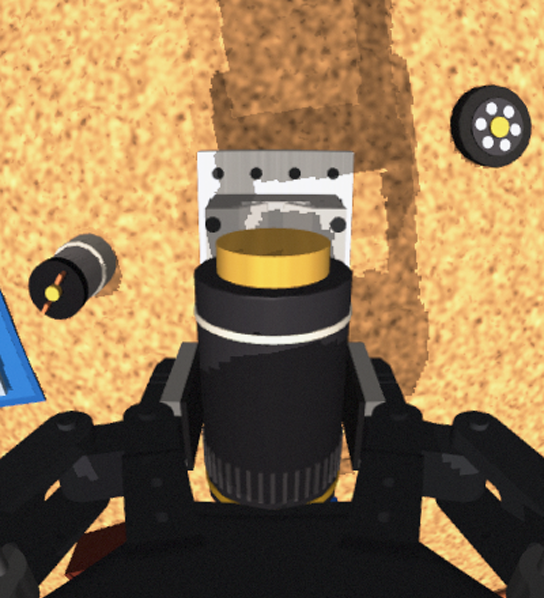

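```bash
python3 -c "
from h import *
c=lambda x,y:(x/1.36+120-.1,y/1.36+40-.1)
w=np.load('w.npz');R=Ro.from_rotvec(w['r']).as_matrix();p=w['p']
def g(n,q,z):
    X=wray(*c(*q),z);print(n,X.round(4),'tool',(R.T@(X-p)).round(4));return X
for n,q,z in [('plateL',(197,152),.01),('plateR',(353,152),.01),('blkL',(205,210),.055),('blkR',(346,210),.055),('blkL2',(199,262),.055),('holeL',(213,225),.055),('holeR',(338,225),.055)]: g(n,q,z)
zl=p[2]-.0618
for n,q in [('lens rearL',(195,285)),('rearR',(352,285)),('midL',(200,400)),('midR',(346,400)),('frL',(207,480)),('frR',(339,480)),('brassL',(216,250)),('brassR',(330,250))]: g(n,q,zl)
"
```

```text
plateL [ 0.4056 -0.0441  0.01  ] tool [ 0.0557 -0.0429  0.2181]
plateR [0.4227 0.0434 0.01  ] tool [0.0558 0.0463 0.218 ]
blkL [ 0.4324 -0.0393  0.055 ] tool [ 0.0304 -0.033   0.173 ]
blkR [0.4457 0.0289 0.055 ] tool [0.0305 0.0365 0.173 ]
blkL2 [ 0.4579 -0.0484  0.055 ] tool [ 0.0036 -0.037   0.173 ]
holeL [ 0.4406 -0.037   0.055 ] tool [ 0.0228 -0.0292  0.173 ]
holeR [0.4525 0.0237 0.055 ] tool [0.0228 0.0327 0.173 ]
lens rearL [ 0.4345 -0.028   0.1661] tool [ 0.0307 -0.0215  0.0619]
rearR [0.443  0.0151 0.1661] tool [0.0307 0.0224 0.0619]
midL [ 0.4715 -0.036   0.1661] tool [-0.0071 -0.0222  0.0618]
midR [0.4802 0.0083 0.1661] tool [-0.0071  0.0229  0.0618]
frL [ 0.5041 -0.0423  0.1661] tool [-0.0403 -0.0222  0.0617]
frR [0.5128 0.002  0.1661] tool [-0.0403  0.023   0.0617]
brassL [ 0.4258 -0.0199  0.1661] tool [ 0.0409 -0.0152  0.0619]
brassR [0.4318 0.0106 0.1661] tool [0.0409 0.0159 0.0619]
```

Emit:
jog_arm([
  [[0.1,0.05,0.3,0,0,0,-1],[0,0,0.6,0,0,0,-1],[0,0,0.7,0,0,0,-1],[0,0,0.6,0,0,0,-1],[0,0,0.3,0,0,0,-1]],
])

```text
time: 21.43
tool_pos: [0.465, -0.0102, 0.151]
tcp_rot: [-0.305, -3.122, 0.0]
wrist_force: [0.2, 0.6, -2.5]
width: 0.493
grip_force: 61.3
```

Emit:
jog_arm([
  [[0,0,0.1,0,0,0,-1],[0,0,0,0,0,0,-1],[0,0,0,0,0,0,-1],[0,0,0,0,0,0,-1],[0,0,0,0,0,0,-1]],
])

```text
time: 21.85
tool_pos: [0.4681, -0.0108, 0.1522]
tcp_rot: [0.307, 3.124, 0.0]
wrist_force: [-0.4, 0.4, -1.5]
width: 0.487
grip_force: 61.3
```

Emit:
jog_arm([
  [[0,0,0.1,0,0,0,-1],[0,0,0,0,0,0,-1],[0,0,0,0,0,0,-1],[0,0,0,0,0,0,-1],[0,0,0,0,0,0,-1]],
])

```text
time: 22.27
tool_pos: [0.4671, -0.0107, 0.148]
tcp_rot: [0.307, 3.126, 0.0]
wrist_force: [0.3, 0.6, -2.3]
width: 0.489
grip_force: 61.3
```

Emit:
jog_arm([
  [[0,0,0.1,0,0,0,-1],[0,0,0.1,0,0,0,-1],[0,0,0.1,0,0,0,-1],[0,0,0.05,0,0,0,-1],[0,0,0,0,0,0,-1]],
])

```text
time: 22.68
tool_pos: [0.4666, -0.0107, 0.1367]
tcp_rot: [-0.307, -3.125, 0.0]
wrist_force: [0.3, -0.5, -2.0]
width: 0.491
grip_force: 61.3
```

Emit:
jog_arm([
  [[0,0,0.05,0,0,0,-1],[0,0,0.05,0,0,0,-1],[0,0,0,0,0,0,-1],[0,0,0,0,0,0,-1],[0,0,0,0,0,0,-1]],
])

```text
time: 23.1
tool_pos: [0.4672, -0.0107, 0.1345]
tcp_rot: [0.307, 3.126, 0.0]
wrist_force: [0.4, -0.4, -1.1]
width: 0.492
grip_force: 61.3
```

Emit:
jog_arm([
  [[0,0,0.05,0,0,0,-1],[0,0,0,0,0,0,-1],[0,0,0,0,0,0,-1],[0,0,0,0,0,0,-1],[0,0,0,0,0,0,-1]],
])

```text
time: 23.52
tool_pos: [0.4671, -0.0107, 0.133]
tcp_rot: [0.307, 3.126, -0.0]
wrist_force: [0.9, 0.1, -2.3]
width: 0.49
grip_force: 61.3
```

Emit:
jog_arm([
  [[0,0,0.03,0,0,0,-1],[0,0,0,0,0,0,-1],[0,0,0,0,0,0,-1],[0,0,0,0,0,0,-1],[0,0,0,0,0,0,-1]],
])

```text
time: 23.93
tool_pos: [0.4671, -0.0107, 0.132]
tcp_rot: [0.307, 3.127, -0.0]
wrist_force: [0.2, 0.0, -1.8]
width: 0.49
grip_force: 61.3
```

Emit:
jog_arm([
  [[0,0,0.03,0,0,0,-1],[0,0,0,0,0,0,-1],[0,0,0,0,0,0,-1],[0,0,0,0,0,0,-1],[0,0,0,0,0,0,-1]],
])

```text
time: 24.35
tool_pos: [0.4671, -0.0107, 0.1311]
tcp_rot: [-0.307, -3.127, 0.0]
wrist_force: [-0.6, 1.0, -2.3]
width: 0.492
grip_force: 61.3
```

Emit:
jog_arm([
  [[0,0,0.03,0,0,0,-1],[0,0,0,0,0,0,-1],[0,0,0,0,0,0,-1],[0,0,0,0,0,0,-1],[0,0,0,0,0,0,-1]],
])

```text
time: 24.77
tool_pos: [0.4673, -0.0109, 0.1304]
tcp_rot: [0.307, 3.126, -0.0]
wrist_force: [-0.8, -1.8, 0.8]
width: 0.494
grip_force: 61.7
```

Emit:
jog_arm([
  [[0,0,0.02,0,0,0,-1],[0,0,0,0,0,0,-1],[0,0,0,0,0,0,-1],[0,0,0,0,0,0,-1],[0,0,0,0,0,0,-1]],
])

```text
time: 25.18
tool_pos: [0.4674, -0.011, 0.1302]
tcp_rot: [0.307, 3.126, -0.001]
wrist_force: [-2.8, -2.5, 5.0]
width: 0.493
grip_force: 62.2
```

Emit:
jog_arm([
  [[0,-0.02,0,0,0,0,-1],[0,0,0,0,0,0,-1],[0,0,0,0,0,0,-1],[0,0,0,0,0,0,-1],[0,0,0,0,0,0,-1]],
])

```text
time: 25.6
tool_pos: [0.4673, -0.0111, 0.1302]
tcp_rot: [0.307, 3.126, 0.001]
wrist_force: [-1.7, -0.1, 5.9]
width: 0.494
grip_force: 62.1
```

Emit:
jog_arm([
  [[0,0,0.02,0,0,0,-1],[0,0,0,0,0,0,-1],[0,0,0,0,0,0,-1],[0,0,0,0,0,0,-1],[0,0,0,0,0,0,-1]],
])

```text
time: 26.02
tool_pos: [0.4674, -0.0111, 0.1302]
tcp_rot: [0.307, 3.126, 0.001]
wrist_force: [-4.8, -0.1, 9.1]
width: 0.498
grip_force: 62.8
```

```bash
python3 -c "
from h import *
s=read_state();R=Ro.from_rotvec(s['tcp_rot']).as_matrix()
print('F tool',R.T@s['wrist_force'],'M tool',R.T@s['torque'],s['tool_pos'])"
```

```text
F tool [ 4.65235907 -1.05926392 -9.13624557] M tool [ 0.16427765  0.61240134 -0.13876212] [ 0.46737464 -0.01110335  0.13017104]
```

Emit:
jog_arm([
  [[0,0,0,0,0.05,0,-1],[0,0,0,0,0.05,0,-1],[0,0,0,0,0,0,-1],[0,0,0,0,0,0,-1],[0,0,0,0,0,0,-1]],
])

```text
time: 26.43
tool_pos: [0.4679, -0.0112, 0.1302]
tcp_rot: [-0.306, -3.118, -0.002]
wrist_force: [-2.8, -0.2, 8.9]
width: 0.491
grip_force: 62.3
```

```bash
python3 -c "
from h import *
s=read_state();R=Ro.from_rotvec(s['tcp_rot']).as_matrix()
print('F tool',R.T@s['wrist_force'],'M tool',R.T@s['torque'],s['tool_pos'],R[:,2])"
```

```text
F tool [ 2.7565182  -0.72725257 -8.88275916] M tool [ 0.14965056  0.25916907 -0.10349015] [ 0.46790684 -0.01117808  0.13018517] [-0.00835333  0.00217186 -0.99996275]
```

Emit:
jog_arm([
  [[0,0,0,0,0,0,-1],[0,0,0,0,0,0,-1],[0,0,0,0,0,0,-1],[0,0,0,0,0,0,-1],[0,0,0,0,0,0,-1]],
])

```text
time: 26.85
tool_pos: [0.4679, -0.0112, 0.1302]
tcp_rot: [-0.306, -3.118, -0.002]
wrist_force: [-2.2, -1.4, 8.4]
width: 0.494
grip_force: 62.3
```

```bash
python3 -c "
from h import *
w=wrist('pics/w7.png');b,_=viewer.read_camera('scene');cv2.imwrite('pics/s7.png',np.hstack([cv2.resize(b[140:340,90:390],(480,320)),cv2.resize(w[40:480,120:520],(300,320))]))
s=read_state();print(s['wrist_force'],s['torque'])"
```

```text
[ 0.4679 -0.0112  0.1302] [-3.0640e-01 -3.1182e+00 -2.1000e-03]
[-1.70753587 -0.8648535   8.0475539 ] [-0.11982092  0.2555938   0.08563574]
```

View pics/s7.png

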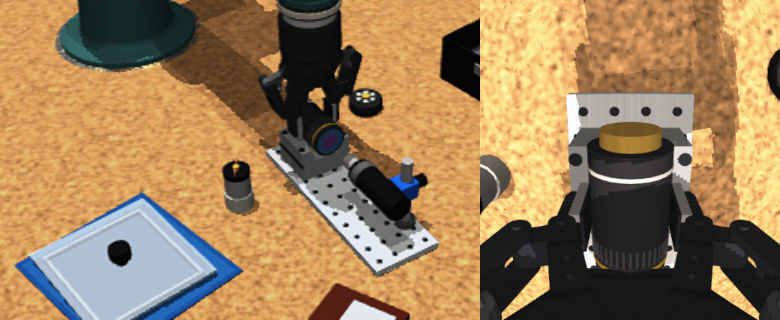

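```bash
python3 -c "
from h import *
c=lambda x,y:((x-480)/.75+120,y/.7273+40)
w=np.load('w.npz');R=Ro.from_rotvec(w['r']).as_matrix()
for n,q,z in [('blkL',(568,142),.055),('holeL',(575,158),.055),('holeR',(685,158),.055),('rearL',(586,152),.068),('rearR',(674,152),.068),('brass tip',(631,124),.0835),('rear crest',(631,150),.09),('plate',(568,95),.01)]:
    X=wray(*c(*q),z);print(n,(R.T@(X-w['p'])).round(4))"
```

```text
blkL [ 0.0321 -0.0345  0.0755]
holeL [ 0.0224 -0.0311  0.0754]
holeR [0.0224 0.0312 0.0754]
rearL [ 0.0307 -0.0223  0.0625]
rearR [0.0307 0.0225 0.0625]
brass tip [0.0494 0.0005 0.0471]
rear crest [0.0394 0.0005 0.0405]
plate [ 0.0535 -0.0432  0.1206]
```

```bash
python3 -c "
from h import *
print(bot.finish_job())"
```

```text
the job is handed in; nothing more can be done
None
```

I handed the job in with no result returned: the lid lies flat on the mat, and the lens is still held pressed into the V-block with about 10 N, glass towards the microscope and centred to within about 4 mm by camera.

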